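# Fish the rinse basket out of the deep glass cylinder with the bayonet picker

## Robot

A 6-joint arm with a two-finger parallel gripper is mounted at the origin on the work surface. World frame = base frame: x ahead of the robot, y to its left, z up, the work surface at z = 0. Lengths are in m, angles in rad, forces in N, time in s.
With the tool pointing down it reaches from about 0.275 to 0.825 m from the base axis. Payload 5.2 kg.
Tool frame: the origin (TCP) lies between the finger pads; the fingertips stand 14 mm ahead of it and the grasp point (between the pads) lies 5 mm behind it; z points along the fingers, y is the line along which they close (so a half turn about z gives the same grasp; the last joint's range is limited). The gripper opens to 93 mm and grips with 3 to 60 N. Pads are 15 mm wide; open, the fingers measure 128 mm over their backs; the gripper's body (75 mm by 188 mm) begins 65 mm behind the grasp point.
Start: joints at [1.023, 0.259, 1.535, -0, 1.348, -0.203], TCP at [0.186, 0.518, 0.21] pointing down, gripper open.
Joint ranges: [-3.14, 3.14], [-0.91, 2.08], [0.19, 2.58], [-1.22, 4.36], [0.22, 2.71], [-3.12, 3.12]. Speed limits (rad/s): [2.57, 2.57, 3.14, 3.14, 3.14, 3.14].

## Interface

Orientations are given as a rotation vector (axis times angle).
In Python, from workcell import sensors, get_image, camera_info, robot gives the robot as it stands.
- The arm moves only by the tool move_arm, never from a script. Its argument "moves" is a list that holds one entry, the list of rows, each a list of 7 numbers: the shift along the tool's x, y, z in m, then the turn, a rotation vector about the tool's x, y, z in rad, then the opening, from 0 (shut) to 1 (fully open). A call has 1 to 10 rows; each row is the pose to reach, as a shift and turn from the pose commanded when the call began, along the tool's axes at that moment; what a row does not reach only later rows make up. A row lasts 1/10 s, in which the tool goes at most 50 mm and 8.59 degrees, less where a joint would pass 70% of its speed; a pose out of reach is approached as far as the arm can. A call with a gripper value outside its range is refused whole. The fingers move at their own pace and stop on an object; "grip_force" is the grip in N (left out, the last holds). Time passes only in rows, so rows that repeat a pose let the fingers close. It gives the time, the measured TCP pose, the force, the opening and the grip force at its end, in the units of the state.
- sensors.get_obs(): the state, without advancing time (a new reading comes with each control period).
- get_image(name): name is "scene" or "top" or "wrist"; returns the picture (420x560x3 uint8, red, green, blue); there is no depth.
- camera_info(name): a dict with "fx", "fy", "cx", "cy" (pixels), "extrinsics" (4x4, takes a point from camera to world coordinates); the wrist camera has in their place "tool_from_camera" (4x4, takes a point from camera to tool coordinates, whose origin is the TCP and whose axes are the flange's). Camera axes: x right, y down, z forward; pixel columns grow to the right and rows downward; lengths in m; the calibration is good to about 2 mm. A picture is of the moment at which its call begins: read the wrist's pose just before it. camera_info takes no time and is no camera call.
- robot.sign_off(): hands the job in; it is judged then, once.
The state is a dict: "t": time; "joint_positions": joint angles; "joint_velocities": joint speeds; "joint_efforts": joint torques, N m; "eef_pos": TCP position; "eef_rot": TCP orientation; "contact_force": force on the tool from outside, world axes, zero at the start; "ft_torque": the same for the moment, N m; "width": finger opening in m; "grip_force": force on a finger pad.
Only numpy, scipy, OpenCV 4.12 (cv2) and the standard library are available. Lean on these libraries where they do the work, as an engineer would, in place of code of your own. Each camera call takes 0.05 s, during which the arm holds its last target. There are 200 camera calls.

## Task

In the plant tissue-culture room, take the long picker from its holder, feel gently for the slot in the cap of the steel basket at the bottom of the glass cylinder, lock the picker in with about a quarter turn anticlockwise seen from above, and lift the basket out. Set it down gently, upright, inside the rim of the round steel tray, unlock and draw out the picker, and stand the picker back in its holder. Never press hard on the basket or the glass (keep under 20 N), touch the clean basket only with the picker, and leave the culture bottles alone.

Things in the scene. Friction and masses are not known exactly. Their poses are not given: they have to be found in the camera images.
- picker: Long-reach picker, 177 mm long, 0.15 kg, upright in the holder. Origin at the underside of its steel cross bar (the key: 23 mm along x, 4 along y, z 0 to 5), z up; a tapered 8 mm pilot pin goes down to z -14. Above: 11 mm thick shank, centring cone (26 mm wide at its top, z 78 to 92), collar disc (40 mm, z 92 to 97), black paddle handle (z 97 to 163). A half turn looks the same.
- picker_handle (a point): Point on the picker's axis 135 mm above its origin, inside the black paddle handle, which is 26 mm wide along x and 14 mm thick along y: pinch it here across y. Axes as the picker's.
- holder: White tube stand, fixed. Origin at the centre of its underside. Round foot 84 mm across, 8 mm high; upright tube of 43 mm outer and 31 mm inner diameter, rim at z 120. The picker's collar rests on the rim, cone inside, at any yaw; the picker's origin is then 28 mm above the holder's.
- cylinder: Tall clear glass cylinder, fixed, open at the top. Origin at the centre of its underside. 68 mm inner and 76 mm outer diameter, rim at z 140; foot disc 100 mm across, 8 mm high. Inside, a flat sprung floor pad with its top at z 20, which yields from about 4 N on, 0.7 mm per newton, up to 10 mm. The basket stands in it, up to 2 mm off centre.
- basket: Round perforated steel basket, 56 mm wide, 50 mm tall, about 0.2 kg, standing in the cylinder. Origin at the centre of its underside, z up. Top: flat cap plate, z 46 to 50, with one central slot 30 x 13 mm; under it a space z 33 to 46 over a floor with an 11 mm pilot hole. The cap is on a stiff swivel: its slot lies within 0.6 rad either side of the basket's x axis, unmeasured: feel for it.
- slot (a point): Centre of the slot at the cap's top face, 50 mm above the basket's origin; axes as the basket's, not the slot's. The key enters fully if 0.15 rad clockwise to 0.3 rad anticlockwise of the slot (half turns alike), else stops 0 to 4 mm down. Lock: key's underside 10 to 13 mm below this point, turn anticlockwise; 1 to 1.6 rad is locked; posts stop it 1.7 rad from the slot.
- cap_under (a point): Centre of the cap plate's underside, 46 mm above the basket's origin. The locked key bears on it from below when lifting. Forced against a post, it turns the basket along (up to 15 N). Unlock: basket standing, key's underside 6 to 10 mm below this point, turn clockwise by as much as was turned to lock: the key is again in line with the slot and comes out upward.
- tray: Round shallow steel draining tray, fixed. Origin at the centre of its underside. 132 mm outer diameter, rim 12 mm high and about 3 mm thick, flat inner floor 120 mm across at z 4.
- culture_a: Bystander: glass culture bottle with a cap, 60 mm diameter, 95 mm tall. Origin at the centre of its underside.
- culture_b: Bystander: glass culture bottle with a cap, 66 mm diameter, 85 mm tall. Origin at the centre of its underside.
- culture_c: Bystander: glass culture bottle with a cap, 56 mm diameter, 90 mm tall. Origin at the centre of its underside.
There are look-alikes about, which are no part of the job. There is more than one size of the tray; the one meant has the size given above.

How it is judged:
On the way, in this order (a step that is already met when the one before it is completed fails the run):
1. the basket hangs on the picker with its underside above the rim of the glass cylinder (z of basket in the frame of cylinder above 0.143 m and contact force between picker and basket above 0.3 N), for 0.1 s.
2. the basket stands upright inside the tray's rim and the picker is drawn out above its cap (horizontal distance between basket and tray below 0.032 m and z of basket in the frame of tray between 0 and 0.008 m and angle between basket's own z axis and vertical below 0.1 rad and linear speed of basket below 0.02 m/s and z of picker in the frame of basket above 0.066 m), for 0.2 s.
At the end, for the whole second after the job is handed in: The basket stands upright (within 0.1 rad) and at rest on the tray's floor, its centre within 32 mm of the tray's centre; the picker stands upright (within 0.1 rad) and at rest in its holder, its axis within 8 mm of the holder's and its origin 23 to 33 mm above the holder's (horizontal distance between basket and tray below 0.032 m and z of basket in the frame of tray between 0 and 0.008 m and angle between each of basket, picker's own z axis and vertical below 0.1 rad and linear speed of each of basket, picker below 0.02 m/s and horizontal distance between picker and holder below 0.008 m and z of picker in the frame of holder between 0.023 and 0.033 m); the robot touches nothing.
It fails at once if the picker bears on the basket with more than 20 N (contact force between picker and basket above 20 N).
It fails at once if anything bears on the glass cylinder or its floor pad with more than 25 N (contact force between anything else and cylinder above 25 N).
It fails at once if the basket is dropped or rammed on the tray (more than 25 N) (contact force between basket and tray above 25 N).
It fails at once if the robot itself touches the basket (contact force between any of the fingers, the arm and basket above 0.3 N).
It fails at once if a culture bottle is moved by more than 20 mm (distance of any of culture_a, culture_b, culture_c from where it was at the start of the episode above 0.02 m).
It also fails if it takes over 72 s, if anything falls off the work surface, if the arm or the gripper's body presses on something with over 40 N, if the wrist force passes 120 N, or if a joint passes its speed limit or range.

## Working session

There is one attempt and no reset: what is moved stays moved. The work goes in short steps, Python scripts to look and compute and a tool call to move; the robot and the scene stay as the last step left them, time stands still between calls to the robot, and variables do not carry over. Pictures are saved under pics/ and viewed, at most 10 in all, crops included, and the job is handed in when it is done.

Besides the shell and the picture viewer there is one more tool, called as name([rows], argument=value, ...), one row to a line, values as JSON. move_arm: Moves the arm, as the interface text tells. Its arguments: {"type":"object","properties":{"moves":{"type":"array"},"grip_force":{"type":"number"}},"required":["moves"]}

```bash
ls; mkdir -p pics
python3 - <<'E'
from workcell import sensors,get_image,camera_info
import cv2,numpy as np
o=sensors.get_obs();print({k:np.round(v,3).tolist() for k,v in o.items()})
for n in("scene","top"):
    i=get_image(n);cv2.imwrite(f"pics/{n}0.png",i[:,:,::-1]);c=camera_info(n);print(n,{k:np.round(v,4).tolist() for k,v in c.items()})
print({k:np.round(v,4).tolist() if not isinstance(v,str) else v for k,v in camera_info("wrist").items()})
E
```

```text
pics
{'t': 0.0, 'joint_positions': [1.023, 0.259, 1.536, -0.0, 1.348, -0.203], 'joint_velocities': [0.0, 0.001, 0.001, 0.0, 0.0, 0.001], 'joint_efforts': [-0.001, -43.733, -28.399, 0.072, 0.042, -0.0], 'eef_pos': [0.186, 0.517, 0.209], 'eef_rot': [-0.539, -3.094, 0.003], 'contact_force': [-0.106, -1.013, -0.407], 'ft_torque': [0.005, -0.027, 0.04], 'grip_force': 0.0, 'width': 0.093}
scene {'fx': 412.2887, 'fy': 412.2887, 'cx': 279.9214, 'cy': 213.3503, 'extrinsics': [[-0.4179, 0.7565, -0.5031, 0.9636], [0.9085, 0.3522, -0.2251, 0.2649], [0.0068, -0.5511, -0.8344, 0.9064], [0.0, 0.0, 0.0, 1.0]]}
top {'fx': 383.6665, 'fy': 383.6665, 'cx': 280.4628, 'cy': 211.2078, 'extrinsics': [[0.0253, -0.9939, 0.107, 0.3913], [-0.9995, -0.0228, 0.024, 0.0465], [-0.0214, -0.1076, -0.994, 1.0831], [0.0, 0.0, 0.0, 1.0]]}
{'fx': 301.3382, 'fy': 301.3382, 'cx': 281.979, 'cy': 208.3983, 'tool_from_camera': [[-0.0004, -0.9668, -0.2555, 0.0697], [1.0, -0.0002, -0.0007, -0.0004], [0.0006, -0.2555, 0.9668, -0.1748], [0.0, 0.0, 0.0, 1.0]]}
```

View pics/top0.png

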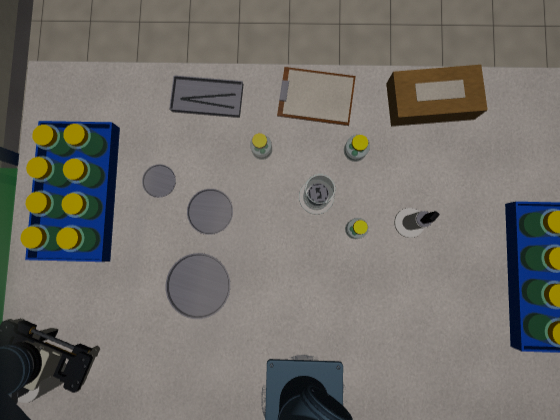

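View pics/scene0.png

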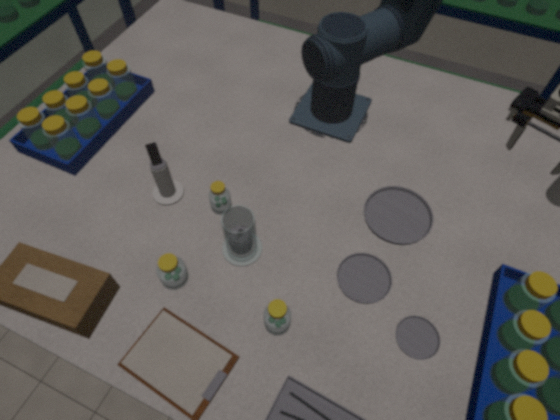

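Top view: the tray candidates are at about (159,181), (210,211) and (198,286), and the middle one's size fits 132 mm. The cylinder is near (319,190), the picker and holder run from about (408,222) to (430,217), and the bottles are at (261,143), (357,147) and (357,228). The scene view agrees, with the handle at about (153,152).

```bash
cat > h.py <<'E'
from workcell import sensors,get_image,camera_info
import cv2,numpy as np
from scipy.spatial.transform import Rotation as R
def cam(n,o=None):
    c=camera_info(n)
    if n=="wrist":
        T=np.eye(4);T[:3,:3]=R.from_rotvec(o["eef_rot"]).as_matrix();T[:3,3]=o["eef_pos"];E=T@np.array(c["tool_from_camera"])
    else:E=np.array(c["extrinsics"])
    return c,E
def ray(C,u,v):
    c,E=C;d=E[:3,:3]@np.array([(u-c["cx"])/c["fx"],(v-c["cy"])/c["fy"],1]);return E[:3,3],d/np.linalg.norm(d)
def plane(C,u,v,z):
    p,d=ray(C,u,v);return p+d*(z-p[2])/d[2]
def proj(C,P):
    c,E=C;q=E[:3,:3].T@(np.array(P)-E[:3,3]);return np.array([c["fx"]*q[0]/q[2]+c["cx"],c["fy"]*q[1]/q[2]+c["cy"]])
def tri(r1,r2):
    (p,d),(q,e)=r1,r2;s=np.linalg.lstsq(np.c_[d,-e],q-p,rcond=None)[0];a=p+s[0]*d;b=q+s[1]*e;return (a+b)/2,np.linalg.norm(a-b)
E
python3 - <<'E'
from h import *
t=cv2.imread("pics/top0.png");s=cv2.imread("pics/scene0.png");T=cam("top");S=cam("scene")
def blob(im,box,f):
    x0,y0,x1,y1=box;h=cv2.cvtColor(im,cv2.COLOR_BGR2HSV)[y0:y1,x0:x1].astype(int);m=f(h).astype(np.uint8)
    n,l,st,ce=cv2.connectedComponentsWithStats(m);k=1+np.argmax(st[1:,4]);ys,xs=np.where(l==k)
    return ce[k]+[x0,y0],st[k].tolist(),np.c_[xs+x0,ys+y0]
dk=lambda h:h[...,2]<60
a=blob(t,(410,200,450,235),dk);b=blob(s,(140,135,175,170),dk)
print("handle",a[:2],b[:2],tri(ray(T,*a[0]),ray(S,*b[0])))
for im,C,box in((t,T,(180,180,240,240)),(s,S,(325,245,400,310)),(t,T,(160,245,240,325))):
    g=blob(im,box,lambda h:h[...,2]<125);hull=cv2.convexHull(g[2].astype(np.int32));el=cv2.fitEllipse(hull);
    pts=np.array([plane(C,*p[0],.012)[:2] for p in hull]).astype(np.float32);print("tray",el,cv2.minEnclosingCircle(pts),plane(C,*el[0],.008))
wh=lambda h:(h[...,2]>185)&(h[...,1]<40)
print([cv2.cvtColor(t,cv2.COLOR_BGR2HSV)[y,x].tolist() for x,y in((400,225),(300,250),(345,165))])
ct=t[165:245,290:450];cs=s[130:275,140:300]
o=np.zeros((600,800,3),np.uint8);o[:300,:600]=cv2.resize(ct,(600,300),interpolation=2);o[300:,:331]=cv2.resize(cs,(331,300),interpolation=2)
cv2.imwrite("pics/m1.png",o)
E
```

```text
handle (array([429.07333333, 217.16666667]), [10, 11, 19, 13, 150]) (array([153.70098039, 153.79411765]), [6, 8, 16, 22, 204]) (array([ 0.48391101, -0.28695941,  0.15607964]), np.float64(0.004593466183090304))
tray ((209.5154266357422, 211.37220764160156), (45.718265533447266, 46.84913635253906), 32.463035583496094) ((0.5017737746238708, 0.27265897393226624), 0.06618434190750122) [0.50202107 0.2732015  0.008     ]
tray ((368.50042724609375, 274.060791015625), (58.93711471557617, 73.210205078125), 52.04819869995117) ((0.4837462604045868, 0.30301639437675476), 0.10239239037036896) [0.49045742 0.28638814 0.008     ]
tray ((197.49851989746094, 285.52252197265625), (64.77354431152344, 66.41320037841797), 33.06673812866211) ((0.2953473925590515, 0.29646819829940796), 0.0909327045083046) [0.29453506 0.29730547 0.008     ]
[[17, 11, 158], [11, 19, 145], [11, 20, 140]]
```

View pics/m1.png

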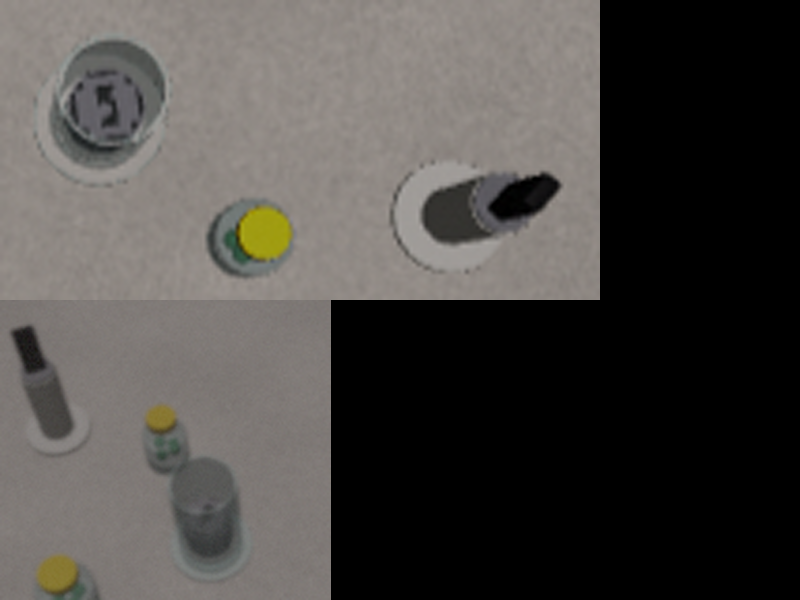

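Crop of the top view at 3.75x: the holder foot centre is about (449,216) in the crop, the cylinder foot centre about (103,118), and the cylinder rim centre about (113,92). The cap mark is visible at about (105,103).

```bash
cat >> h.py <<'E'
def rel(P,yaw=None,o=None):
    """shift in tool axes and turn to reach TCP position P, tool down with tool-x heading yaw (nearest half turn)"""
    o=o or sensors.get_obs();M=R.from_rotvec(o["eef_rot"]).as_matrix();cy=np.arctan2(M[1,0],M[0,0])
    if yaw is None: yaw=cy
    yaw=cy+(yaw-cy+np.pi/2)%np.pi-np.pi/2
    D=R.from_euler("z",yaw).as_matrix()@np.diag([1,-1,-1.])
    print("pos",np.round(o["eef_pos"],4),"yaw",round(cy,3),"j6",round(o["joint_positions"][5],3),"shift",np.round(M.T@(np.array(P)-o["eef_pos"]),4),"turn",np.round(R.from_matrix(M.T@D).as_rotvec(),4))
E
python3 - <<'E'
from h import *
T=cam("top");S=cam("scene")
f=lambda x,y:(x/3.75+290,y/3.75+165)
g=lambda x,y:(x/2.069+140,(y-300)/2.069+130)
print("holder",plane(T,*f(449,216),.006),plane(S,*g(58,428),.006))
print("cyl",plane(T,*f(103,118),.006),plane(T,*f(113,92),.14),plane(S,*g(212,540),.006),plane(S,*g(204,486),.14))
c=(plane(T,*f(103,118),.006)+plane(T,*f(113,92),.14))/2
rel([c[0],c[1],.22]);rel([c[0],c[1],.22],0)
E
```

```text
holder [ 0.48359862 -0.28966346  0.006     ] [ 0.48524511 -0.2815075   0.006     ]
cyl [ 0.55167487 -0.03120093  0.006     ] [ 0.54925965 -0.0278821   0.14      ] [ 0.54843661 -0.0218399   0.006     ] [ 0.55570867 -0.01722895  0.14      ]
pos [0.1856 0.5172 0.2093] yaw 2.797 j6 -0.203 shift [-0.5282 -0.3913 -0.0102] turn [-0.0016 -0.0003  0.    ]
pos [0.1856 0.5172 0.2093] yaw 2.797 j6 -0.203 shift [-0.5282 -0.3913 -0.0102] turn [-0.0015 -0.0006 -0.3448]
```

move_arm([
  [[-0.036,-0.027,0,0,0,0,1],[-0.072,-0.053,0,0,0,0,1],[-0.108,-0.08,0,0,0,0,1],[-0.144,-0.107,0,0,0,0,1],[-0.18,-0.133,0,0,0,0,1],[-0.216,-0.16,0,0,0,0,1],[-0.252,-0.187,0,0,0,0,1],[-0.288,-0.213,0,0,0,0,1],[-0.324,-0.24,0,0,0,0,1],[-0.36,-0.267,0,0,0,0,1]],
])

```text
t: 1.1
eef_pos: [0.4349, 0.143, 0.2099]
eef_rot: [-0.539, -3.095, -0.0]
contact_force: [1.7, 0.5, 0.8]
width: 0.0926
grip_force: 0.0
```

move_arm([
  [[-0.036,-0.027,0,0,0,0,1],[-0.072,-0.053,0,0,0,0,1],[-0.108,-0.08,0,0,0,0,1],[-0.144,-0.107,0,0,0,0,1],[-0.168,-0.124,0,0,0,0,1],[-0.168,-0.124,0,0,0,0,1],[-0.168,-0.124,0,0,0,0,1],[-0.168,-0.124,0,0,0,0,1]],
])

```text
t: 1.9
eef_pos: [0.5498, -0.0278, 0.2097]
eef_rot: [-0.538, -3.094, -0.001]
contact_force: [0.5, 0.1, 0.4]
width: 0.0928
grip_force: 0.0
```

Run:
```python
from h import *
o=sensors.get_obs();i=get_image("wrist")[:,:,::-1];cv2.imwrite("pics/w1.png",i);C=cam("wrist",o)
print(o["t"],o["contact_force"]);rel([.4844,-.286,.27],o=o);rel([.4844,-.286,.27],0,o=o)
print(proj(C,[.5505,-.026,.07]))
```

```text
1.9 [0.53449139 0.14917817 0.41303441]
pos [ 0.5498 -0.0278  0.2097] yaw 2.797 j6 -1.48 shift [-0.0255 -0.2651 -0.0604] turn [ 0.0003 -0.0014 -0.    ]
pos [ 0.5498 -0.0278  0.2097] yaw 2.797 j6 -1.48 shift [-0.0255 -0.2651 -0.0604] turn [ 0.0005 -0.0013 -0.3442]
[284.36479927 196.47095047]
```

View pics/w1.png

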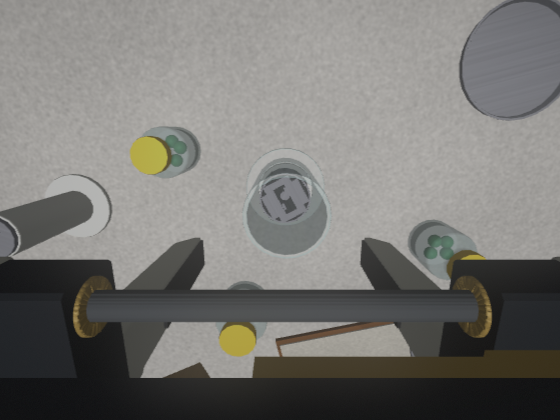

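Wrist view: the cap is at about (286,199), with a slot or H-shaped mark visible. The rim circle is at (287,215) and the foot at (285,187). The picker's holder is at lower left, and the big grey tray is at top right.

move_arm([
  [[-0.003,-0.04,-0.02,0,0,0,1],[-0.007,-0.08,-0.04,0,0,0,1],[-0.011,-0.125,-0.06,0,0,0,1],[-0.015,-0.17,-0.06,0,0,0,1],[-0.02,-0.215,-0.06,0,0,0,1],[-0.025,-0.265,-0.06,0,0,0,1],[-0.025,-0.265,-0.06,0,0,0,1],[-0.025,-0.265,-0.06,0,0,0,1]],
])

```text
t: 2.75
eef_pos: [0.4842, -0.2863, 0.27]
eef_rot: [-0.541, -3.094, -0.001]
contact_force: [0.9, 0.3, 0.5]
width: 0.0932
grip_force: 0.0
```

Run:
```python
from h import *
o=sensors.get_obs();i=get_image("wrist")[:,:,::-1];cv2.imwrite("pics/w2.png",i);C=cam("wrist",o);np.save("w2.npy",np.r_[o["eef_pos"],o["eef_rot"]])
rel([.4844,-.286,.27],o=o)
print("expect top",proj(C,[.4844,-.286,.191]),"rim",proj(C,[.4844,-.286,.12]))
w=cv2.imread("pics/w1.png");m=np.zeros((600,800,3),np.uint8)
m[:400,:400]=cv2.resize(w[150:250,237:337],(400,400),interpolation=2)
u,v=proj(C,[.4844,-.286,.16]).astype(int);print(u-80,v-80);m[:400,400:]=cv2.resize(i[max(0,v-80):v+80,u-80:u+80],(400,400),interpolation=2)
cv2.imwrite("pics/m2.png",m[:400])
```

```text
pos [ 0.4842 -0.2863  0.27  ] yaw 2.795 j6 -1.957 shift [-0.      0.0004 -0.    ] turn [ 0.0008 -0.0004 -0.    ]
expect top [282.98639575 211.38972594] rim [282.76804159 194.32198294]
202 122
```

View pics/m2.png

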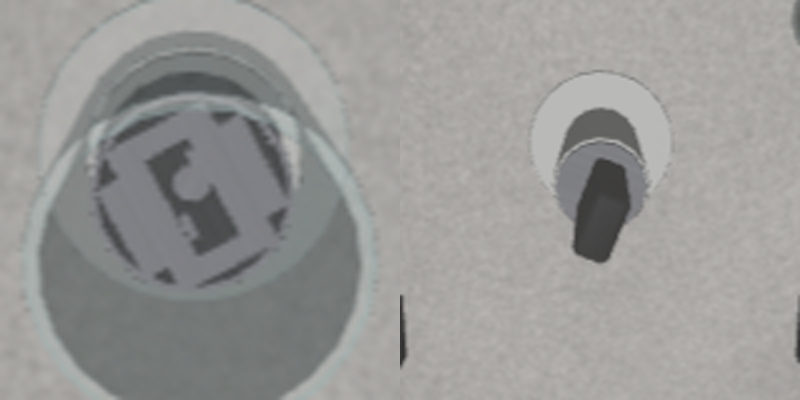

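The crops show the slot clearly, running from (166,147) to (219,246), and the paddle's long edge running from (605,262) to (630,205). To keep joint 6 in range for the lock, I take the other half-turn grasp. I'll start turning while computing the rest.

move_arm([
  [[0,0,0,0,0,0.14,1],[0,0,0,0,0,0.28,1],[0,0,0,0,0,0.42,1],[0,0,0,0,0,0.56,1],[0,0,0,0,0,0.7,1],[0,0,0,0,0,0.84,1],[0,0,0,0,0,0.98,1],[0,0,0,0,0,1.12,1],[0,0,0,0,0,1.26,1],[0,0,0,0,0,1.4,1]],
])

```text
t: 3.8
eef_pos: [0.4854, -0.2838, 0.2704]
eef_rot: [2.408, 2.017, 0.001]
contact_force: [-0.3, -0.5, -0.1]
width: 0.093
grip_force: 0.0
```

move_arm([
  [[0,0,0,0,0,0.14,1],[0,0,0,0,0,0.28,1],[0,0,0,0,0,0.42,1],[0,0,0,0,0,0.56,1],[0,0,0,0,0,0.7,1],[0,0,0,0,0,0.84,1],[0,0,0,0,0,0.98,1],[0,0,0,0,0,1.12,1],[0,0,0,0,0,1.26,1],[0,0,0,0,0,1.4,1]],
])

```text
t: 4.8
eef_pos: [0.4854, -0.2839, 0.2705]
eef_rot: [-3.141, 0.008, -0.001]
contact_force: [0.2, -0.5, -1.2]
width: 0.0931
grip_force: 0.0
```

Run:
```python
from h import *
w=np.load("w2.npy");C=cam("wrist",{"eef_pos":w[:3],"eef_rot":w[3:]})
def crop(x,y):return ((x-400)/2.5+202,y/2.5+122)
a=plane(C,*crop(605,262),.191);b=plane(C,*crop(630,205),.191);print("paddle yaw",np.arctan2(*(b-a)[1::-1]),np.linalg.norm(b-a))
i=cv2.imread("pics/w2.png");g=cv2.cvtColor(i,cv2.COLOR_BGR2GRAY)[180:230,265:305]
for lo,hi in((0,46),(46,57),(0,70)):
    m=((g>=lo)&(g<hi)).astype(np.uint8);n,l,s,c=cv2.connectedComponentsWithStats(m);k=1+np.argmax(s[1:,4]);ys,xs=np.where(l==k)
    P=np.array([plane(C,x+265,y+180,.191)[:2] for x,y in zip(xs,ys)]).astype(np.float32);r=cv2.minAreaRect(P*1000);print(lo,hi,s[k],r)
print("collar/foot",plane(C,*crop(602,183),.125),plane(C,*crop(600,141),.004))
o={"eef_pos":np.array([.5498,-.0278,.2097]),"eef_rot":np.array([-.538,-3.094,-.001])};C=cam("wrist",o)
f=lambda x,y,z:plane(C,237+x/4,150+y/4,z)
d=f(219,246,.07)-f(166,147,.07);print("slot",(f(219,246,.07)+f(166,147,.07))/2,np.arctan2(d[1],d[0]),np.linalg.norm(d));print("cap",f(193,197,.07),"rim",f(201,258,.14),"foot",f(195,150,.006))
# second view: top image cap centre
print("cap top",plane(cam("top"),105/3.75+290,103/3.75+165,.07))
rel([.4844,-.286,.27],2.405)
```

```text
paddle yaw 2.4010524333585166 0.022503683449640172Traceback (most recent call last):
  File "<stdin>", line 7, in <module>
    return _wrapfunc(a, 'argmax', axis=axis, out=out, **kwds)
    return bound(*args, **kwds)
ValueError: attempt to get argmax of an empty sequence
```

Run:
```python
from h import *
w=np.load("w2.npy");C=cam("wrist",{"eef_pos":w[:3],"eef_rot":w[3:]})
def crop(x,y):return ((x-400)/2.5+202,y/2.5+122)
print("collar/foot",plane(C,*crop(602,183),.125),plane(C,*crop(600,141),.004))
o={"eef_pos":np.array([.5498,-.0278,.2097]),"eef_rot":np.array([-.538,-3.094,-.001])};C=cam("wrist",o)
f=lambda x,y,z:plane(C,237+x/4,150+y/4,z)
d=f(219,246,.07)-f(166,147,.07);print("slot",(f(219,246,.07)+f(166,147,.07))/2,np.arctan2(d[1],d[0]),np.linalg.norm(d));print("cap",f(193,197,.07),"rim",f(201,258,.14),"foot",f(195,150,.006))
print("cap top",plane(cam("top"),105/3.75+290,103/3.75+165,.07))
o=sensors.get_obs();i=get_image("wrist")[:,:,::-1];cv2.imwrite("pics/w3.png",i);C=cam("wrist",o)
g=cv2.cvtColor(i,cv2.COLOR_BGR2GRAY);m=(g[130:260,220:345]<85).astype(np.uint8)
n,l,s,c=cv2.connectedComponentsWithStats(m);k=1+np.argmax(s[1:,4]);print(s[k])
rel([.4844,-.286,.27],2.405,o=o);print(o["eef_pos"])
cv2.imwrite("pics/m3.png",cv2.resize(i[130:260,215:345],(600,600),interpolation=2))
```

```text
collar/foot [ 0.48324249 -0.28396899  0.125     ] [ 0.48385859 -0.28490127  0.004     ]
slot [ 0.55263196 -0.02418288  0.07      ] 0.1384175021024848 0.030689941597359455
cap [ 0.55264391 -0.02412563  0.07      ] rim [ 0.55021334 -0.02234052  0.14      ] foot [ 0.55248571 -0.02259619  0.006     ]
cap top [ 0.55294613 -0.02784203  0.07      ]
[ 52  56  27  40 719]
pos [ 0.4854 -0.2839  0.2705] yaw -0.005 j6 0.848 shift [-0.001   0.0021  0.0005] turn [-4.000e-04 -4.000e-04  7.313e-01]
[ 0.48543835 -0.28386404  0.27045638]
```

View pics/m3.png

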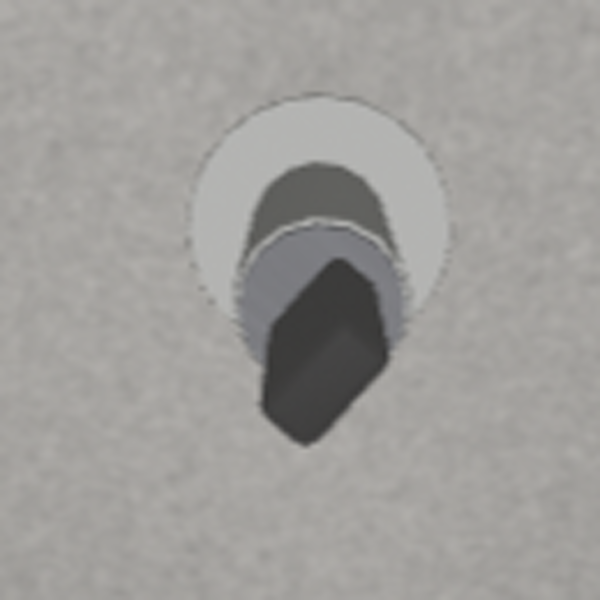

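The handle's top face has corners at about (262,407), (305,445), (388,355) and (347,322). The collar centre is near (322,303), and the foot centre near (320,215).

Run:
```python
from h import *
o=sensors.get_obs();C=cam("wrist",o);k=130/600
f=lambda x,y,z:plane(C,215+x*k,130+y*k,z)
for z in(.185,.191):
    a,b,c,d=[f(*p,z) for p in((262,407),(305,445),(388,355),(347,322))]
    e=c-b;e2=d-a;print("top",(a+b+c+d)/4,np.arctan2(e[1],e[0]),np.arctan2(e2[1],e2[0]),np.linalg.norm(e),np.linalg.norm(b-a))
print("collar",f(322,303,.125),"foot",f(320,216,.004))
```

```text
top [ 0.48379906 -0.28781813  0.185     ] -0.7336951350704874 -0.7816710769760845 0.024314004570593507 0.011444477651247387
top [ 0.48547319 -0.28776424  0.191     ] -0.7336951350704874 -0.7816710769760866 0.02375338161700657 0.011180595293058563
collar [ 0.48653873 -0.28778857  0.125     ] foot [ 0.48854447 -0.28831653  0.004     ]
```

move_arm([
  [[0,0.002,0.01,0,0,0.145,1],[0,0.002,0.02,0,0,0.29,1],[0,0.002,0.03,0,0,0.435,1],[0,0.002,0.04,0,0,0.58,1],[0,0.002,0.05,0,0,0.735,1],[0,0.002,0.05,0,0,0.735,1],[0,0.002,0.05,0,0,0.735,1]],
])

```text
t: 5.55
eef_pos: [0.4851, -0.2872, 0.2204]
eef_rot: [-2.934, 1.123, -0.0]
contact_force: [0.1, 0.0, -0.3]
width: 0.0928
grip_force: 0.0
```

Run:
```python
from h import *
rel([.485,-.2863,.158],-.74)
```

```text
pos [ 0.4851 -0.2872  0.2204] yaw -0.731 j6 1.569 shift [-0.0007 -0.0006  0.0624] turn [-0.0002  0.0001  0.009 ]
```

move_arm([
  [[0,0,0.02,0,0,0.009,1],[-0.001,-0.0006,0.04,0,0,0.009,1],[-0.001,-0.0006,0.0624,0,0,0.009,0.7],[-0.001,-0.0006,0.0624,0,0,0.009,0.3],[-0.001,-0.0006,0.0624,0,0,0.009,0],[-0.001,-0.0006,0.0624,0,0,0.009,0],[-0.001,-0.0006,0.0624,0,0,0.009,0],[-0.001,-0.0006,0.0624,0,0,0.009,0]],
], grip_force=30)

```text
t: 6.35
eef_pos: [0.4847, -0.2879, 0.1587]
eef_rot: [2.925, -1.146, 0.003]
contact_force: [-0.2, 0.3, -0.0]
width: 0.0496
grip_force: 0.0
```

move_arm([
  [[0,0,0,0,0,0,0],[0,0,0,0,0,0,0],[0,0,0,0,0,0,0],[0,0,0,0,0,0,0],[0,0,0,0,0,0,0],[0,0,0,0,0,0,0],[0,0,0,0,0,0,0],[0,0,0,0,0,0,0]],
])

```text
t: 7.15
eef_pos: [0.4842, -0.2875, 0.1575]
eef_rot: [-2.925, 1.147, 0.001]
contact_force: [0.0, -0.2, -1.7]
width: 0.014
grip_force: 30.0
```

move_arm([
  [[0,0,-0.02,0,0,0,0],[0,0,-0.05,0,0,0,0],[0,0,-0.09,0,0,0,0],[0,0,-0.13,0,0,0,0],[0,0,-0.165,0,0,0,0],[0,0,-0.165,0,0,0,0],[0,0,-0.165,0,0,0,0]],
])

```text
t: 7.85
eef_pos: [0.4843, -0.2876, 0.3228]
eef_rot: [2.924, -1.146, 0.002]
contact_force: [-0.3, 0.3, -1.8]
width: 0.014
grip_force: 30.0
```

Run:
```python
from h import *
o=sensors.get_obs();print(o["contact_force"],o["width"]);rel([.5533,-.0268,.323],.2)
```

```text
[-0.33285197  0.26938593 -1.81977397] 0.014019256853241074
pos [ 0.4843 -0.2876  0.3228] yaw -0.747 j6 1.584 shift [-0.1267 -0.2382 -0.0004] turn [ 6.000e-04 -9.000e-04 -9.472e-01]
```

move_arm([
  [[-0.016,-0.03,0,0,0,-0.12,0],[-0.032,-0.06,0,0,0,-0.24,0],[-0.048,-0.09,0,0,0,-0.36,0],[-0.064,-0.12,0,0,0,-0.48,0],[-0.08,-0.15,0,0,0,-0.6,0],[-0.096,-0.18,0,0,0,-0.72,0],[-0.112,-0.21,0,0,0,-0.84,0],[-0.127,-0.238,0,0,0,-0.947,0],[-0.127,-0.238,0,0,0,-0.947,0],[-0.127,-0.238,0,0,0,-0.947,0]],
])

```text
t: 8.85
eef_pos: [0.552, -0.026, 0.3205]
eef_rot: [-3.125, -0.314, 0.006]
contact_force: [-0.6, -0.6, -1.2]
width: 0.0137
grip_force: 30.0
```

Run:
```python
from h import *
o=sensors.get_obs();print(o["contact_force"]);rel([.5533,-.0268,.323],.2,o=o)
i=get_image("wrist")[:,:,::-1];cv2.imwrite("pics/w4.png",i);C=cam("wrist",o)
print("tip exp",proj(C,o["eef_pos"]-[0,0,.1435]),"cap exp",proj(C,[.5533,-.0268,.07]),"rim",proj(C,[.5525,-.025,.14]))
s=get_image("scene")[:,:,::-1];S=cam("scene")
u,v=proj(S,[.5533,-.0268,.16]).astype(int);print(u,v)
m=np.zeros((480,800,3),np.uint8);m[:,:480]=cv2.resize(i[120:240,222:342],(480,480),interpolation=2);m[:480,480:]=cv2.resize(s[v-90:v+90,u-60:u+60],(320,480),interpolation=2);cv2.imwrite("pics/m4.png",m)
```

```text
[-0.61745397 -0.62597785 -1.24035244]
pos [ 0.552  -0.026   0.3205] yaw 0.2 j6 1.122 shift [ 0.0011  0.0011 -0.0025] turn [-0.0012  0.0037  0.0004]
tip exp [281.23072282 196.34625418] cap exp [282.18569864 179.09349403] rim [280.59764698 189.0462938 ]
234 212
```

View pics/m4.png

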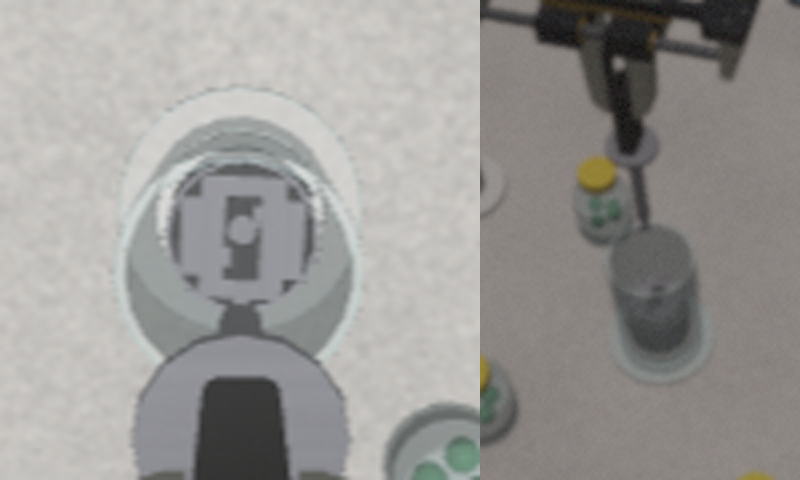

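The close view shows the slot at about (282.8,179) px, in line with the tool, and the picker shank centred. The arm is aligned to within about 0.5 mm. I'll descend to just above the cap.

move_arm([
  [[0.0005,0.0005,0.01,0,0,-0.03,0],[0.0005,0.0005,0.03,0,0,-0.06,0],[0.0005,0.0005,0.055,0,0,-0.06,0],[0.0005,0.0005,0.08,0,0,-0.06,0],[0.0005,0.0005,0.095,0,0,-0.06,0],[0.0005,0.0005,0.1,0,0,-0.06,0],[0.0005,0.0005,0.1,0,0,-0.06,0],[0.0005,0.0005,0.1,0,0,-0.06,0],[0.0005,0.0005,0.1,0,0,-0.06,0]],
])

```text
t: 9.85
eef_pos: [0.5541, -0.0275, 0.2238]
eef_rot: [3.114, 0.406, 0.003]
contact_force: [-0.1, -0.1, -1.4]
width: 0.0136
grip_force: 30.0
```

Run:
```python
from h import *
o=sensors.get_obs();print(o["contact_force"]);rel([.5525,-.0265,.188],.26,o=o)
i=get_image("wrist")[:,:,::-1];cv2.imwrite("pics/w5.png",i)
cv2.imwrite("pics/m5.png",cv2.resize(i[90:230,212:352],(560,560),interpolation=2))
```

```text
[-0.05831354 -0.09672357 -1.42428133]
pos [ 0.5541 -0.0275  0.2238] yaw 0.259 j6 1.061 shift [-0.0013 -0.0014  0.0358] turn [ 0.0011 -0.0019 -0.0007]
```

View pics/m5.png

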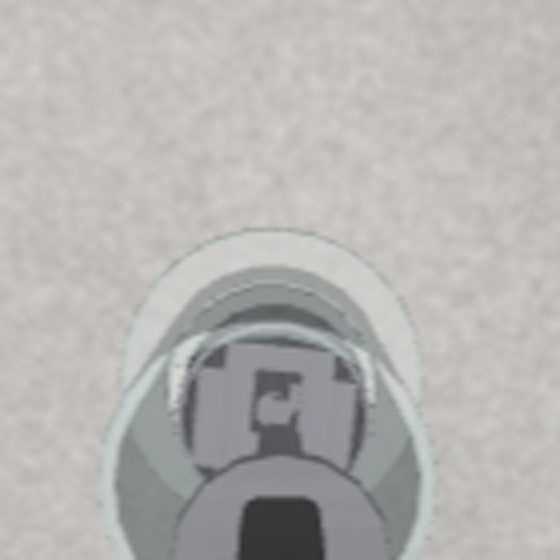

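The view agrees: the slot centre is about 1.5 mm to the tool's −y side. I'll correct that and lower slowly.

move_arm([
  [[-0.001,-0.001,0,0,0,0,0],[-0.0013,-0.0015,0.002,0,0,0,0],[-0.0013,-0.0015,0.006,0,0,0,0],[-0.0013,-0.0015,0.01,0,0,0,0],[-0.0013,-0.0015,0.014,0,0,0,0],[-0.0013,-0.0015,0.016,0,0,0,0],[-0.0013,-0.0015,0.018,0,0,0,0],[-0.0013,-0.0015,0.018,0,0,0,0]],
])

```text
t: 10.7
eef_pos: [0.5516, -0.0259, 0.2043]
eef_rot: [-3.115, -0.407, 0.001]
contact_force: [-0.4, 0.4, -1.7]
width: 0.0139
grip_force: 30.0
```

move_arm([
  [[0,0,0.001,0,0,0,0],[0,0,0.002,0,0,0,0],[0,0,0.003,0,0,0,0],[0,0,0.004,0,0,0,0],[0,0,0.005,0,0,0,0],[0,0,0.006,0,0,0,0],[0,0,0.007,0,0,0,0],[0,0,0.007,0,0,0,0]],
])

```text
t: 11.5
eef_pos: [0.5517, -0.0259, 0.1975]
eef_rot: [-3.115, -0.407, 0.001]
contact_force: [-0.1, -0.5, -2.2]
width: 0.0138
grip_force: 30.0
```

move_arm([
  [[0,0,0.001,0,0,0,0],[0,0,0.002,0,0,0,0],[0,0,0.003,0,0,0,0],[0,0,0.004,0,0,0,0],[0,0,0.005,0,0,0,0],[0,0,0.005,0,0,0,0]],
])

```text
t: 12.1
eef_pos: [0.5517, -0.0259, 0.1925]
eef_rot: [-3.115, -0.407, 0.001]
contact_force: [-0.1, 0.0, -2.3]
width: 0.0138
grip_force: 30.0
```

move_arm([
  [[0,0,0.001,0,0,0,0],[0,0,0.002,0,0,0,0],[0,0,0.003,0,0,0,0],[0,0,0.004,0,0,0,0],[0,0,0.0045,0,0,0,0],[0,0,0.0045,0,0,0,0]],
])

```text
t: 12.7
eef_pos: [0.5519, -0.026, 0.1881]
eef_rot: [3.115, 0.407, 0.0]
contact_force: [0.1, -1.4, -1.1]
width: 0.0141
grip_force: 30.0
```

move_arm([
  [[0,0,0,0,0,-0.08,0],[0,0,0,0,0,-0.16,0],[0,0,0,0,0,-0.24,0],[0,0,0,0,0,-0.32,0],[0,0,0,0,0,-0.4,0],[0,0,0,0,0,-0.4,0]],
])

```text
t: 13.3
eef_pos: [0.552, -0.0259, 0.1882]
eef_rot: [2.972, 1.019, 0.001]
contact_force: [1.5, 0.1, -1.6]
width: 0.014
grip_force: 30.0
```

Run:
```python
from h import *
o=sensors.get_obs();print(o["contact_force"],o["ft_torque"]);rel([.5519,-.026,.188],1.48,o=o)
```

```text
[ 1.49705484  0.13548765 -1.5566314 ] [-0.09915211 -0.18166882  0.00866949]
pos [ 0.552  -0.0259  0.1882] yaw 0.66 j6 0.661 shift [-0.0001  0.      0.0002] turn [ 4.000e-04 -1.000e-04 -8.195e-01]
```

Turning freely. I'll continue.

move_arm([
  [[0,0,0,0,0,-0.1,0],[0,0,0,0,0,-0.2,0],[0,0,0,0,0,-0.3,0],[0,0,0,0,0,-0.4,0],[0,0,0,0,0,-0.5,0],[0,0,0,0,0,-0.6,0],[0,0,0,0,0,-0.7,0],[0,0,0,0,0,-0.82,0],[0,0,0,0,0,-0.82,0]],
])

```text
t: 14.2
eef_pos: [0.5518, -0.0259, 0.1882]
eef_rot: [2.321, 2.117, 0.0]
contact_force: [1.5, -0.4, -0.7]
width: 0.0136
grip_force: 30.0
```

Run:
```python
from h import *
o=sensors.get_obs();print(o["contact_force"],o["ft_torque"],o["width"]);rel([.5519,-.026,.188],1.48,o=o)
```

```text
[ 1.54448036 -0.432765   -0.66484218] [-0.17752671 -0.12473971 -0.01635261] 0.013596385873163405
pos [ 0.5518 -0.0259  0.1882] yaw 1.479 j6 -0.157 shift [-0.0001  0.0001  0.0002] turn [ 0.0001 -0.     -0.0011]
```

move_arm([
  [[0,0,-0.001,0,0,0,0],[0,0,-0.002,0,0,0,0],[0,0,-0.003,0,0,0,0],[0,0,-0.004,0,0,0,0],[0,0,-0.006,0,0,0,0],[0,0,-0.008,0,0,0,0],[0,0,-0.01,0,0,0,0],[0,0,-0.012,0,0,0,0],[0,0,-0.012,0,0,0,0]],
])

```text
t: 15.1
eef_pos: [0.552, -0.0259, 0.2005]
eef_rot: [2.32, 2.118, 0.001]
contact_force: [0.6, 0.7, -4.2]
width: 0.0138
grip_force: 30.0
```

move_arm([
  [[0,0,-0.005,0,0,0,0],[0,0,-0.015,0,0,0,0],[0,0,-0.03,0,0,0,0],[0,0,-0.045,0,0,0,0],[0,0,-0.06,0,0,0,0],[0,0,-0.08,0,0,0,0],[0,0,-0.1,0,0,0,0],[0,0,-0.12,0,0,0,0],[0,0,-0.14,0,0,0,0],[0,0,-0.15,0,0,0,0]],
])

```text
t: 16.1
eef_pos: [0.5523, -0.026, 0.353]
eef_rot: [2.318, 2.116, 0.003]
contact_force: [0.4, 0.4, -3.9]
width: 0.0137
grip_force: 30.0
```

Run:
```python
from h import *
o=sensors.get_obs();print(o["contact_force"],o["eef_pos"]);rel([.502,.273,.35],o=o)
T=cam("top");S=cam("scene");s=cv2.imread("pics/scene0.png")
# tray in the scene view: ellipse by dark mask around the projection
u,v=proj(S,[.502,.273,.008]);print(u,v,plane(S,363.5,278.5,.008))
i=get_image("scene")[:,:,::-1];cv2.imwrite("pics/s6.png",i);a,b=proj(S,[.552,-.026,.23]).astype(int)
m=np.hstack([cv2.resize(i[b-70:b+70,a-60:a+60],(400,466)),cv2.resize(s[int(v)-40:int(v)+40,int(u)-34:int(u)+34],(396,466))]);cv2.imwrite("pics/m6.png",m)
```

```text
[ 0.4079936   0.40266431 -3.92899143] [ 0.55234671 -0.02604556  0.35301968]
pos [ 0.5523 -0.026   0.353 ] yaw 1.48 j6 -0.158 shift [ 0.2932 -0.0773  0.0025] turn [0.0038 0.0007 0.    ]
361.6069632220383 275.92376883463743 [0.5064539  0.27919122 0.008     ]
```

View pics/m6.png

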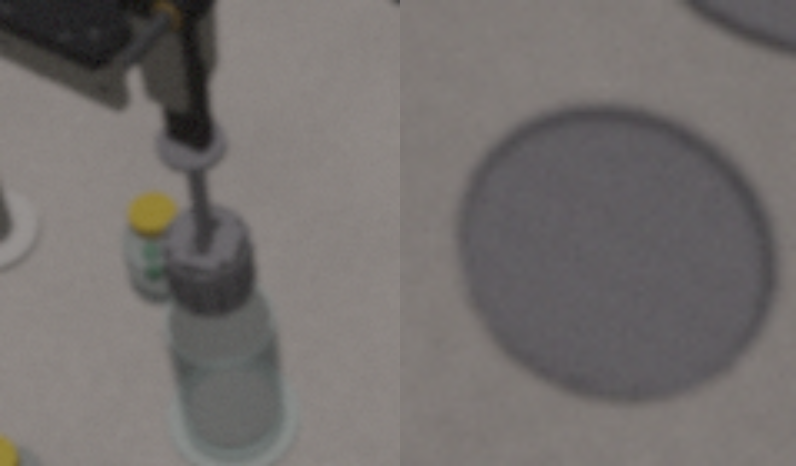

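The basket hangs on the picker above the rim, and the tray centre agrees at about (0.503, 0.275). I'll carry it over gently.

move_arm([
  [[0.008,-0.002,0,0,0,0,0],[0.025,-0.0065,0,0,0,0,0],[0.05,-0.013,0,0,0,0,0],[0.08,-0.021,0,0,0,0,0],[0.11,-0.029,0,0,0,0,0],[0.14,-0.037,0,0,0,0,0],[0.17,-0.045,0,0,0,0,0],[0.2,-0.053,0,0,0,0,0],[0.23,-0.061,0,0,0,0,0],[0.255,-0.067,0,0,0,0,0]],
])

```text
t: 17.15
eef_pos: [0.5067, 0.2362, 0.3487]
eef_rot: [-2.318, -2.118, 0.003]
contact_force: [0.4, 0.3, -3.9]
width: 0.014
grip_force: 30.0
```

move_arm([
  [[0.02,-0.005,0,0,0,0,0],[0.033,-0.009,0,0,0,0,0],[0.039,-0.01,0,0,0,0,0],[0.039,-0.01,0.005,0,0,0,0],[0.039,-0.01,0.02,0,0,0,0],[0.039,-0.01,0.04,0,0,0,0],[0.039,-0.01,0.06,0,0,0,0],[0.039,-0.01,0.08,0,0,0,0],[0.039,-0.01,0.095,0,0,0,0],[0.039,-0.01,0.1,0,0,0,0]],
])

```text
t: 18.15
eef_pos: [0.501, 0.2723, 0.2478]
eef_rot: [-2.321, -2.116, 0.006]
contact_force: [-0.5, -0.2, -4.1]
width: 0.0137
grip_force: 30.0
```

Run:
```python
from h import *
o=sensors.get_obs();print(o["contact_force"]);rel([.503,.275,.1745],o=o)
i=get_image("top")[:,:,::-1];cv2.imwrite("pics/t7.png",i);j=get_image("scene")[:,:,::-1]
cv2.imwrite("pics/m7.png",np.hstack([cv2.resize(i[160:270,160:260],(400,440)),cv2.resize(j[180:320,310:410],(314,440))]))
```

```text
[-0.45293872 -0.17283701 -4.09318145]
pos [0.501  0.2723 0.2478] yaw 1.478 j6 0.395 shift [0.0031 0.002  0.0732] turn [-0.0036  0.0021 -0.    ]
```

View pics/m7.png

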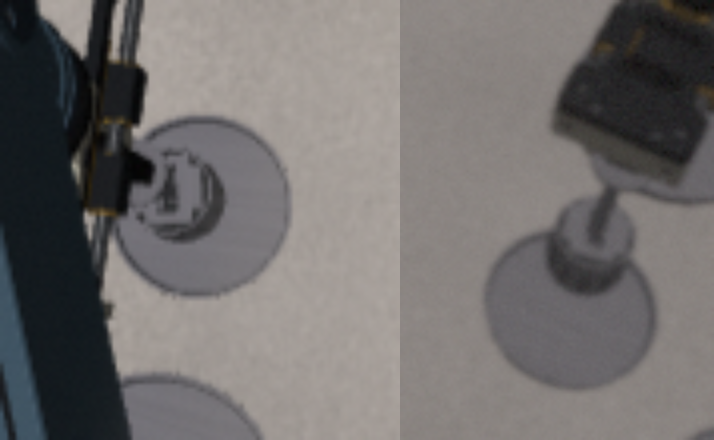

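The basket is upright above the tray, offset only by parallax. I'll lower to about 9 mm above the floor, then go slowly.

move_arm([
  [[0.001,0.001,0.01,0,0,0,0],[0.002,0.002,0.025,0,0,0,0],[0.002,0.002,0.04,0,0,0,0],[0.002,0.002,0.052,0,0,0,0],[0.002,0.002,0.06,0,0,0,0],[0.002,0.002,0.063,0,0,0,0],[0.002,0.002,0.065,0,0,0,0],[0.002,0.002,0.067,0,0,0,0],[0.002,0.002,0.068,0,0,0,0],[0.002,0.002,0.068,0,0,0,0]],
])

```text
t: 19.25
eef_pos: [0.5041, 0.2757, 0.1824]
eef_rot: [2.32, 2.118, 0.001]
contact_force: [-0.2, 0.7, -3.8]
width: 0.0138
grip_force: 30.0
```

move_arm([
  [[0,0,0.001,0,0,0,0],[0,0,0.002,0,0,0,0],[0,0,0.003,0,0,0,0],[0,0,0.004,0,0,0,0],[0,0,0.005,0,0,0,0],[0,0,0.006,0,0,0,0],[0,0,0.006,0,0,0,0]],
])

```text
t: 19.95
eef_pos: [0.5039, 0.2756, 0.176]
eef_rot: [-2.32, -2.118, 0.0]
contact_force: [-0.5, 0.2, -3.4]
width: 0.0139
grip_force: 30.0
```

move_arm([
  [[0,0,0.001,0,0,0,0],[0,0,0.002,0,0,0,0],[0,0,0.003,0,0,0,0],[0,0,0.004,0,0,0,0],[0,0,0.0045,0,0,0,0],[0,0,0.0045,0,0,0,0],[0,0,0.0045,0,0,0,0]],
])

```text
t: 20.65
eef_pos: [0.5041, 0.2757, 0.1718]
eef_rot: [2.32, 2.118, 0.0]
contact_force: [-0.1, -0.1, -1.3]
width: 0.0138
grip_force: 30.0
```

The load has dropped to the picker's weight alone, so the basket is standing. I'll unlock by turning back 1.22 rad clockwise.

move_arm([
  [[0,0,0,0,0,0.1,0],[0,0,0,0,0,0.2,0],[0,0,0,0,0,0.3,0],[0,0,0,0,0,0.4,0],[0,0,0,0,0,0.5,0],[0,0,0,0,0,0.6,0],[0,0,0,0,0,0.6,0]],
])

```text
t: 21.35
eef_pos: [0.5041, 0.2756, 0.1717]
eef_rot: [2.843, 1.337, 0.0]
contact_force: [-0.1, -0.1, -1.1]
width: 0.0139
grip_force: 30.0
```

move_arm([
  [[0,0,0,0,0,0.1,0],[0,0,0,0,0,0.2,0],[0,0,0,0,0,0.3,0],[0,0,0,0,0,0.4,0],[0,0,0,0,0,0.5,0],[0,0,0,0,0,0.6,0],[0,0,0,0,0,0.62,0],[0,0,0,0,0,0.62,0]],
])

```text
t: 22.15
eef_pos: [0.504, 0.2756, 0.1717]
eef_rot: [3.114, 0.412, 0.0]
contact_force: [0.1, -0.1, -1.5]
width: 0.014
grip_force: 30.0
```

move_arm([
  [[0,0,-0.001,0,0,0,0],[0,0,-0.002,0,0,0,0],[0,0,-0.003,0,0,0,0],[0,0,-0.004,0,0,0,0],[0,0,-0.005,0,0,0,0],[0,0,-0.006,0,0,0,0],[0,0,-0.006,0,0,0,0]],
])

```text
t: 22.85
eef_pos: [0.5041, 0.2758, 0.1778]
eef_rot: [-3.115, -0.407, -0.0]
contact_force: [0.2, 0.6, -2.4]
width: 0.0139
grip_force: 30.0
```

move_arm([
  [[0,0,-0.001,0,0,0,0],[0,0,-0.002,0,0,0,0],[0,0,-0.003,0,0,0,0],[0,0,-0.004,0,0,0,0],[0,0,-0.006,0,0,0,0],[0,0,-0.008,0,0,0,0],[0,0,-0.008,0,0,0,0]],
])

```text
t: 23.55
eef_pos: [0.5042, 0.2758, 0.1861]
eef_rot: [-3.115, -0.407, -0.001]
contact_force: [-1.0, -0.3, -1.4]
width: 0.0141
grip_force: 30.0
```

Free of the slot. I'll draw out fully, check, and plan the return.

move_arm([
  [[0,0,-0.005,0,0,0,0],[0,0,-0.012,0,0,0,0],[0,0,-0.02,0,0,0,0],[0,0,-0.035,0,0,0,0],[0,0,-0.06,0,0,0,0],[0,0,-0.09,0,0,0,0],[0,0,-0.12,0,0,0,0],[0,0,-0.14,0,0,0,0],[0,0,-0.14,0,0,0,0],[0,0,-0.14,0,0,0,0]],
])

```text
t: 24.55
eef_pos: [0.504, 0.2757, 0.3256]
eef_rot: [-3.115, -0.407, -0.001]
contact_force: [-0.1, 0.6, -1.5]
width: 0.0137
grip_force: 30.0
```

Run:
```python
from h import *
o=sensors.get_obs();print(o["contact_force"],o["ft_torque"]);rel([.4845,-.2872,.325],-.74,o=o)
i=get_image("wrist")[:,:,::-1];j=get_image("scene")[:,:,::-1]
cv2.imwrite("pics/m8.png",np.hstack([i,cv2.resize(j[180:320,310:410],(240,420))]))
```

```text
[-0.12766635  0.57290316 -1.47506081] [-0.04353758  0.23216874  0.01167437]
pos [0.504  0.2757 0.3256] yaw 0.26 j6 1.617 shift [-1.634e-01  5.390e-01  5.000e-04] turn [-3.000e-04 -5.000e-04  9.999e-01]
```

View pics/m8.png

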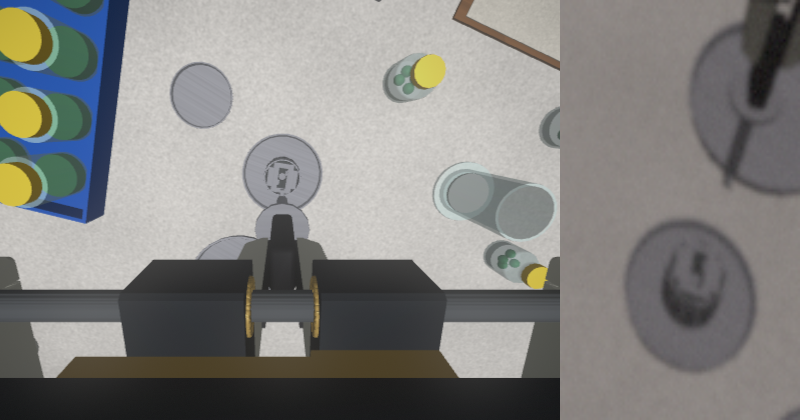

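The basket stands upright and central in the tray, at wrist px (282,172), and the picker is clear. Now back to the holder.

move_arm([
  [[-0.006,0.02,0,0,0,0,0],[-0.017,0.055,0,0,0,0,0],[-0.03,0.1,0,0,0,0,0],[-0.0438,0.1445,0,0,0,0,0],[-0.0575,0.1895,0,0,0,0,0],[-0.071,0.2345,0,0,0,0,0],[-0.085,0.28,0,0,0,0,0],[-0.0985,0.325,0,0,0,0,0],[-0.112,0.37,0,0,0,0,0],[-0.126,0.415,0,0,0,0,0]],
])

```text
t: 25.65
eef_pos: [0.4878, -0.1593, 0.3242]
eef_rot: [-3.113, -0.407, 0.003]
contact_force: [1.0, 0.2, -1.6]
width: 0.0134
grip_force: 30.0
```

move_arm([
  [[-0.0135,0.045,0,0,0,0,0],[-0.0255,0.084,0,0,0,0,0],[-0.034,0.112,0,0,0,0,0],[-0.0374,0.124,0,0,0,0,0],[-0.0374,0.124,0,0,0,0,0],[-0.0374,0.124,0,0,0,0,0],[-0.0374,0.124,0,0,0,0,0]],
])

```text
t: 26.35
eef_pos: [0.4848, -0.2855, 0.3257]
eef_rot: [-3.114, -0.41, -0.0]
contact_force: [-0.5, -0.7, -2.3]
width: 0.0141
grip_force: 30.0
```

Run:
```python
from h import *
o=sensors.get_obs();print(o["contact_force"]);rel([.4845,-.2872,.158],o=o)
i=get_image("wrist")[:,:,::-1];C=cam("wrist",o);print(proj(C,[.485,-.2868,.12]));cv2.imwrite("pics/m9.png",cv2.resize(i[120:260,212:352],(560,560),interpolation=2))
```

```text
[-0.51469981 -0.71343708 -2.29121075]
pos [ 0.4848 -0.2855  0.3257] yaw 0.262 j6 0.578 shift [-0.0007  0.0017  0.1677] turn [-0.0006 -0.0002  0.    ]
[282.29725297 186.32750521]
```

View pics/m9.png

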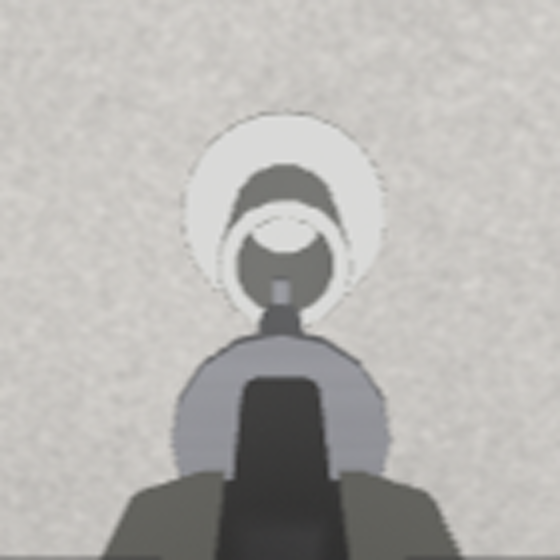

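The tube mouth, centred near (287,258) in the crop, is in line after the bias. I'll lower.

move_arm([
  [[-0.0006,0.0016,0.01,0,0,0,0],[-0.0006,0.0016,0.03,0,0,0,0],[-0.0006,0.0016,0.055,0,0,0,0],[-0.0006,0.0016,0.08,0,0,0,0],[-0.0006,0.0016,0.105,0,0,0,0],[-0.0006,0.0016,0.125,0,0,0,0],[-0.0006,0.0016,0.14,0,0,0,0],[-0.0006,0.0016,0.15,0,0,0,0],[-0.0006,0.0016,0.154,0,0,0,0],[-0.0006,0.0016,0.154,0,0,0,0]],
])

```text
t: 27.4
eef_pos: [0.4843, -0.2886, 0.1714]
eef_rot: [-3.115, -0.408, 0.001]
contact_force: [1.0, 0.2, -1.9]
width: 0.0135
grip_force: 30.0
```

move_arm([
  [[0,0,0.002,0,0,0,0],[0,0,0.004,0,0,0,0],[0,0,0.006,0,0,0,0],[0,0,0.008,0,0,0,0],[0,0,0.01,0,0,0,0],[0,0,0.012,0,0,0,0],[0,0,0.013,0,0,0,0],[0,0,0.013,0,0,0,0]],
])

```text
t: 28.2
eef_pos: [0.4844, -0.2886, 0.1584]
eef_rot: [-3.115, -0.407, -0.0]
contact_force: [0.9, 0.9, -0.9]
width: 0.0138
grip_force: 30.0
```

move_arm([
  [[0,0,0.0006,0,0,0,0],[0,0,0.0006,0,0,0,0],[0,0,0.0006,0,0,0,0.2],[0,0,0.0006,0,0,0,0.4],[0,0,0.0006,0,0,0,0.6],[0,0,0.0006,0,0,0,0.6],[0,0,0.0006,0,0,0,0.6],[0,0,0.0006,0,0,0,0.6],[0,0,0.0006,0,0,0,0.6],[0,0,0.0006,0,0,0,0.6]],
])

```text
t: 29.2
eef_pos: [0.4843, -0.2889, 0.158]
eef_rot: [3.115, 0.407, -0.0]
contact_force: [0.9, 0.9, -0.9]
width: 0.0557
grip_force: 0.0
```

move_arm([
  [[0,0,-0.01,0,0,0,0.6],[0,0,-0.03,0,0,0,0.6],[0,0,-0.06,0,0,0,0.6],[0,0,-0.1,0,0,0,0.6],[0,0,-0.12,0,0,0,0.6],[0,0,-0.12,0,0,0,0.6],[0,0,-0.12,0,0,0,0.6]],
])

```text
t: 29.9
eef_pos: [0.4843, -0.2889, 0.2782]
eef_rot: [3.115, 0.407, 0.001]
contact_force: [-0.4, 0.0, -0.4]
width: 0.0559
grip_force: 0.0
```

Run:
```python
from h import *
o=sensors.get_obs();print(o["contact_force"],o["width"],o["t"])
i=get_image("wrist")[:,:,::-1];j=get_image("top")[:,:,::-1]
cv2.imwrite("pics/m10.png",np.hstack([cv2.resize(i[110:250,212:352],(400,400)),cv2.resize(j[120:260,180:320],(400,400))]))
```

```text
[-0.43977813  0.02409648 -0.39665393] 0.055947337367672476 29.9
```

View pics/m10.png

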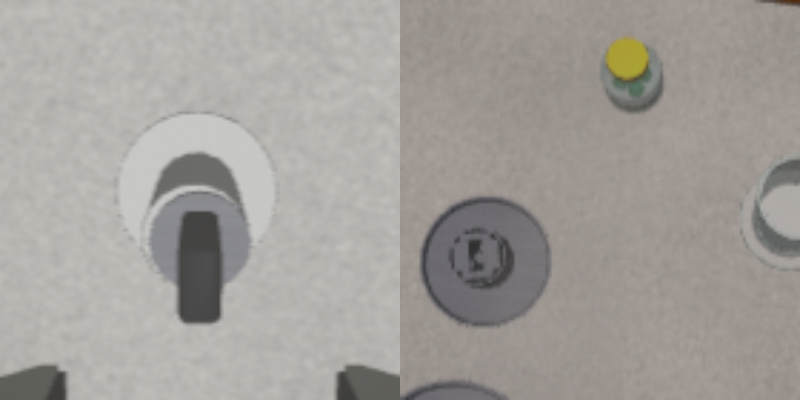

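The picker stands upright in the holder with the collar on the rim, and the basket stands central in the tray. Handing in.

```bash
python3 -c "
from workcell import robot;print(robot.sign_off())"
```

```text
the job is handed in; nothing more can be done
None
```

I handed the job in at about 30 s: the basket stands upright near the centre of the tray, the picker is back in its holder, and the arm is clear of everything; the measured forces stayed low, and no verdict came back.

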